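# Set the tester's channel selector to the loaded nest and run the test

## Robot

A 7-joint arm with a two-finger parallel gripper is mounted at the origin on a cart in front of the work surface, level with it; the furniture and walls round the work are solid. World frame = base frame: x ahead of the robot, y to its left, z up, the work surface at z = 0. Lengths are in m, angles in rad, forces in N, time in s.
With the tool pointing down it reaches from about 0.425 to 1.025 m from the base axis. Payload 9.4 kg.
Tool frame: the origin (TCP) lies on the centre line of the jaws, within the pads' length; the fingertips stand 8 mm ahead of it and the grasp point (between the pads) lies 11 mm behind it; z points along the fingers, y is the line along which they close (so a half turn about z gives the same grasp; the last joint's range is limited). The gripper opens to 93 mm and grips with 3 to 60 N. Pads are 15 mm wide; open, the fingers measure 128 mm over their backs; the gripper's body (75 mm by 188 mm) begins 65 mm behind the grasp point.
Start: joints at [1.247, 0.599, -0.003, 1.599, 0.002, 0.943, -0.08], TCP at [0.177, -0.703, 0.227] pointing down, gripper open.
Joint ranges: [-2.57, 2.57], [-0.35, 1.97], [-1.29, 1.29], [0.11, 2.56], [-1.05, 4.19], [0.11, 1.86], [-2.63, 2.63]. Speed limits (rad/s): [2.22, 2.22, 3.01, 3.01, 3.14, 3.14, 3.14].

## Interface

Orientations are given as a unit quaternion [w, x, y, z].
In Python, from station import sense, cams, env, models gives the robot as it stands. The module is installed in compiled form; this text tells all that it offers.
- The arm moves only by the tool servo_tool, never from a script. Its argument "targets" is a list of rows, each a list of 2 entries, a list of its own where there are three numbers: the shift along the tool's x, y, z in mm, then the turn, a rotation vector about the tool's x, y, z in degrees. In form: [[[tx, ty, tz], [wx, wy, wz]], ...]. A call has 1 to 5 rows; each row is the pose to reach, as a shift and turn from the pose commanded when the call began, along the tool's axes at that moment; what a row does not reach only later rows make up. A row lasts 1/10 s, in which the tool goes at most 50 mm and 8.59 degrees, less where a joint would pass 70% of its speed; a pose out of reach is approached as far as the arm can. A call with a gripper value outside its range is refused whole. "claw" is the closure in counts, from 0 (fully open) to 255 (shut), set as the call begins (left out, the last holds). The fingers move at their own pace and stop on an object; "grip_force" is the grip in N (left out, the last holds). Time passes only in rows, so rows that repeat a pose let the fingers close. It gives the time, the measured TCP pose, the force, the opening and the grip force at its end, in the units of the state.
- sense(): the state, without advancing time (a new reading comes with each control period).
- cams.camera(name): name is "scene" or "top"; returns a dict with "pixels" (420x560x3 uint8, red, green, blue), "fx", "fy", "cx", "cy" (pixels), "R" (3x3) and "t" (3): a world point X has camera coordinates R X + t. Camera axes: x right, y down, z forward; pixel columns grow to the right and rows downward; lengths in m; the calibration is good to about 2 mm. A picture is of the moment at which its call begins. There is no depth.
- env.finish_job(): hands the job in; it is judged then, once.
Trained networks look in a picture, given as the dict that the camera call returned (one of the last four; its "shot" number tells which), for a name from the list of things; names that differ only in an ending like _2 or _b are one class to them, and where a whole thing is asked for, a point or a joint stands for the part that bears it (a point fixed in the world has none). Each returns a list of dicts, best first, with "confidence" (0 to 1); they miss things now and then, are a little off and sometimes report something else, mostly with a low value. They report only what shows in the picture. A call takes as long as a camera call. They do not tell look-alikes from the thing itself.
- models.trace(picture, name): "mask" (420x560 bool, what is visible of it) and "at" ([column, row] in pixels, amid what is visible of it).
- models.spot_point(picture, name): "at" ([column, row] in pixels: a listed point, or the origin of a listed thing).
The state is a dict: "time": time; "qpos": joint angles; "joint_vel": joint speeds; "tau": joint torques, N m; "tcp_pos": TCP position; "tool_rot": TCP orientation; "ft_force": force on the tool from outside, world axes, zero at the start; "wrist_torque": the same for the moment, N m; "width": opening from 0.0 (shut) to 1.0 (fully open); "grasp_force": force on a finger pad.
Only numpy, scipy, OpenCV 4.12 (cv2) and the standard library are available. Lean on these libraries where they do the work, as an engineer would, in place of code of your own. Each camera call takes 0.05 s, during which the arm holds its last target. There are 200 camera calls.

## Task

One display board is loaded in the five-nest tester. Push the selector's lever round with a fingertip, one click per nest counted clockwise from its rest position, until it clicks into the position of the nest that holds the board; only then push the test button fully down with a fingertip, hold it there for about two seconds and let it up again. Only push and press: do not pinch the lever, do not take the board out or shift it, and leave the things lying around alone.

Things in the scene. Friction and masses are not known exactly. Their poses are not given: they have to be found in the camera images.
- tester: the tester, a flat grey steel box standing fast on the bench, 200 mm deep (its x) by 250 mm wide (its y), its aluminium top panel 42 mm above the bench. Origin: centre of its underside; x points to its rear (away from the robot at yaw 0), y to its left, z up. The selector's axis is at x -50, y 0 mm; the test button right of it at x -50, y -85 mm; the white nest plate behind, its front edge at x +10 mm
- board: the loaded display board, green with a black screen, 38 x 72 x 6 mm, lying loose in one of the five nests, long side along the tester's x; origin at the centre of its underside, 45 mm above the bench; its top stands 1 mm above the nest plate. The other four nests are empty. Any nest can be the loaded one
- selector (a joint): angle of the selector (rad), 0 at rest (start; nose to the tester's +y, a small ring marks it), growing clockwise seen from above; stops at both ends. Click positions every 30 degrees: nest k is at k x 0.524, so nest 3 at 1.571 (nose to the tester's +x) and 5 at 2.618. About 0.09 N m (3 N at 32 mm) takes it over the ridge halfway between two clicks; then it snaps on to the next and stays
- selector_axis (a point): on the selector's upright axis, level with the lever's top, 73 mm above the bench. Black lever on a round hub (33 mm across its foot): a bar 15 mm wide over its ribbed cheeks, its nose reaching 45 mm from the axis, its tail 13 mm the other way. The lever stands from 50 to 73 mm above the bench, over a flat square of 56 mm whose top is at 46 mm
- selector_nose (a point): tip of the lever's nose, on its top edge, 45 mm from the axis, 73 mm above the bench; with the axis it gives the lever's direction
- test_button (a joint): travel of the test button (m), 0 up, 0.006 fully down; a spring pushes it up: 1.5 N at first, 5 N fully down
- test_button_top (a point): centre of the top face of the test button, a black button of 30 mm diameter in a grey collar of 46 mm diameter; the top face is 64 mm above the bench when up and 58 mm when fully down, the collar's top at 54 mm
- marker: a black marker pen, 136 mm long, 13 mm thick, lying on the bench in front of the tester; not to be moved
- tweezers: a pair of steel tweezers, 122 mm long, 8 mm high, lying on the bench; not to be moved
- cutters: flush cutters with orange grips, 121 mm long, 10 mm high, lying on the bench behind the tester; not to be moved
- dish: a round steel dish of screws, 66 mm across, 18 mm high, on the bench; not to be moved
- spare_board: a second display board lying on the bench to the right, 49 x 94 x 6 mm; not to be moved
- screwdriver_black: a screwdriver with a yellow handle, 190 mm long, 24 mm thick, lying near the bench's front edge; not to be moved
- brush: a black brush with yellow bristles, 145 mm long, 25 mm high, lying behind to the right; not to be moved
- nest_1 (a point): floor centre of nest 1, the leftmost of the five pockets in a row in the white nest plate on the rear half of the panel (plate top 50 mm above the bench, pockets 5 mm deep). Nests are counted 1 to 5 from left to right, centres 46 mm apart along the tester's -y; a thin black line leads to each from its selector position
- nest_5 (a point): floor centre of nest 5, the rightmost pocket, 184 mm from nest 1
There are look-alikes about, which are no part of the job. What is shaped like the board but pink or purple is not meant.

How it is judged:
By the outcome, as a careful person would: the job done as asked, in the order asked, and still so for the second after the job is handed in, with the robot touching nothing.
It also fails if it takes over 72 s, if anything falls off the work surface, if the arm or the gripper's body presses on something with over 40 N, if the wrist force passes 120 N, or if a joint passes its speed limit or range.

## Working session

There is one attempt and no reset: what is moved stays moved. The work goes in short steps, Python scripts to look and compute and a tool call to move; the robot and the scene stay as the last step left them, time stands still between calls to the robot, and variables do not carry over. Pictures are saved under pics/ and viewed, at most 10 in all, crops included, and the job is handed in when it is done.

Besides the shell and the picture viewer there is one more tool, called after "Call:" by a JSON object that holds its "fn" and its "kwargs", one argument or row to a line. servo_tool: Moves the arm, as the interface text tells. Its arguments: {"type":"object","properties":{"targets":{"type":"array","items":{"type":"array"}},"claw":{"type":"number"},"grip_force":{"type":"number"}},"required":["targets"]}

```bash
mkdir -p pics
cat > h.py <<'E'
import numpy as np, cv2
from station import sense, cams, env, models
def ray(c,px,z):
    d=c["R"].T@np.array([(px[0]-c["cx"])/c["fx"],(px[1]-c["cy"])/c["fy"],1.]); o=-c["R"].T@np.array(c["t"])
    return o+d*(z-o[2])/d[2]
def save(c,n): cv2.imwrite("pics/%s.png"%n,cv2.cvtColor(c["pixels"],cv2.COLOR_RGB2BGR))
E
python3 - <<'E'
from h import *
for n in ("top","scene"):
    c=cams.camera(n); save(c,n+"0")
    print(n,-c["R"].T@c["t"])
    for k,z in (("selector_axis",.073),("selector_nose",.073),("test_button_top",.064),("nest_1",.045),("nest_5",.045),("board",.045),("tester",0)):
        for r in models.spot_point(c,k)[:3]: print(k,np.round(r["at"],1),round(r["confidence"],2),np.round(ray(c,r["at"],z),4))
s=sense(); print(s["time"],s["tcp_pos"],s["tool_rot"],s["width"],s["ft_force"])
E
```

```text
top [0.46687853 0.03304914 1.08154072]
selector_axis [203.4 243. ] 0.53 [0.501  0.2014 0.073 ]
selector_nose [188.4 243.7] 0.52 [0.5002 0.2391 0.073 ]
test_button_top [235.5 242. ] 0.61 [0.5017 0.1215 0.064 ]
nest_1 [240.9 199.3] 0.7 [0.6134 0.107  0.045 ]
nest_1 [169.7 207. ] 0.6 [0.5979 0.2928 0.045 ]
nest_5 [240.9 199.3] 0.7 [0.6134 0.107  0.045 ]
nest_5 [169.7 207. ] 0.6 [0.5979 0.2928 0.045 ]
board [281.9 135.6] 0.67 [ 0.7809 -0.0048  0.045 ]
board [204.9 204.2] 0.59 [0.6029 0.2011 0.045 ]
board [245.4 153.4] 0.57 [0.7353 0.0928 0.045 ]
tester [206.9 226.9] 0.67 [0.5468 0.2036 0.    ]
scene [0.11766763 0.44487824 0.67459177]
selector_axis [228.  263.7] 0.75 [0.507  0.1928 0.073 ]
selector_nose [210.4 280.2] 0.65 [0.4988 0.2407 0.073 ]
test_button_top [258.7 242.5] 0.54 [0.5133 0.1083 0.064 ]
nest_1 [159.7 272. ] 0.95 [0.5999 0.294  0.045 ]
nest_1 [226.3 221.6] 0.91 [0.6205 0.1113 0.045 ]
nest_5 [159.7 272. ] 0.95 [0.5999 0.294  0.045 ]
nest_5 [226.3 221.6] 0.91 [0.6205 0.1113 0.045 ]
board [195.3 244.8] 0.91 [0.6109 0.2016 0.045 ]
board [220.8 178.4] 0.6 [0.7487 0.0293 0.045 ]
tester [214.6 274.9] 0.96 [0.55   0.2014 0.    ]
0.8 [ 0.17712558 -0.70304437  0.22664495] [ 2.25175955e-05  9.92394149e-01  1.23100988e-01 -1.29823233e-05] 0.9977803115224565 [-0.55588297 -0.00593851 -0.12230972]
```

View pics/top0.png

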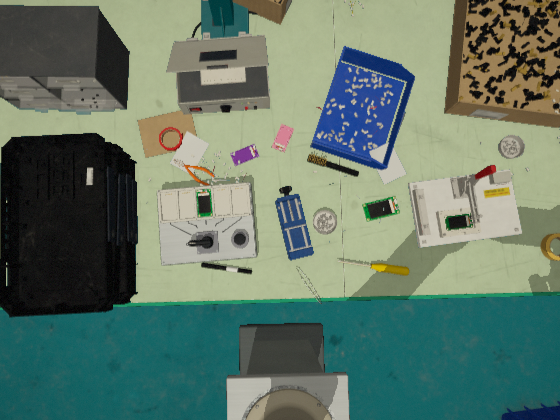

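View pics/scene0.png

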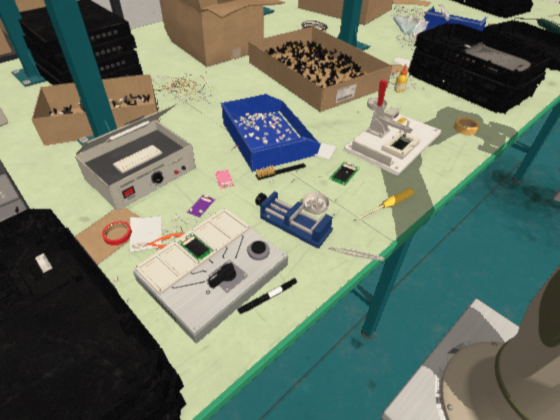

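The top view shows the tester at about (207,225), with the lever at (202,242), the button at (240,239) and the board in the middle nest at (205,203). I'll refine the pose using zoomed crops with the tester model overlaid.

```bash
cat >> h.py <<'E'
def proj(c,X):
    p=c["R"]@np.asarray(X)+c["t"]; return np.array([c["fx"]*p[0]/p[2]+c["cx"],c["fy"]*p[1]/p[2]+c["cy"]])
def T(pose,p):
    x,y,a=pose; return np.array([x+np.cos(a)*p[0]-np.sin(a)*p[1],y+np.sin(a)*p[0]+np.cos(a)*p[1],p[2]])
E
python3 - <<'E'
from h import *
from scipy.optimize import minimize
C=[cams.camera(n) for n in("top","scene")]
M=[models.trace(c,"tester")[0]["mask"] for c in C]
box=[[sx*.1,sy*.125,z] for sx in(-1,1) for sy in(-1,1) for z in(0,.042)]
def cost(p,o=None):
    s=0
    for i,(c,m) in enumerate(zip(C,M)):
        h=cv2.convexHull(np.array([proj(c,T(p,b))*16 for b in box]).astype(np.int32))
        k=np.zeros((420*4,560*4),np.uint8); cv2.fillConvexPoly(k,(h//4),1)
        k=cv2.resize(k.astype(np.float32),(560,420),interpolation=cv2.INTER_AREA)
        s+=np.abs(k-m).sum()/m.sum()
    return s
best=min((minimize(cost,[.55,.2,a],method="Nelder-Mead",options=dict(initial_simplex=[[.55,.2,a],[.56,.2,a],[.55,.21,a],[.55,.2,a+.06]],xatol=1e-4)) for a in(0,.1)),key=lambda r:r.fun)
p=best.x; print(p,best.fun); np.save("pose.npy",p)
P=dict(axis=[-.05,0,.073],nose=[-.05,.045,.073],btn=[-.05,-.085,.064],b1=[.1,.125,.042],b2=[.1,-.125,.042],b3=[-.1,-.125,.042],b4=[-.1,.125,.042])
ims=[]
for c,(x,y) in zip(C,((150,170),(130,195))):
    im=cv2.resize(c["pixels"][y:y+115,x:x+160],None,fx=5,fy=5,interpolation=cv2.INTER_CUBIC)[:,:,::-1].copy()
    for k,v in P.items():
        q=(proj(c,T(p,v))-[x,y]+.5)*5
        cv2.drawMarker(im,tuple(int(t) for t in q),(0,0,255),0,12)
    ims.append(im)
cv2.imwrite("pics/c1.png",ims[0]);cv2.imwrite("pics/c2.png",ims[1][:600])
for k in("axis","nose","btn"): print(k,T(p,P[k]))
E
```

```text
[0.55326864 0.19988337 0.05801532] 0.15240952278723718
axis [0.50335276 0.19698423 0.073     ]
nose [0.50074354 0.24190852 0.073     ]
btn [0.5082813  0.11212724 0.064     ]
```

View pics/c1.png

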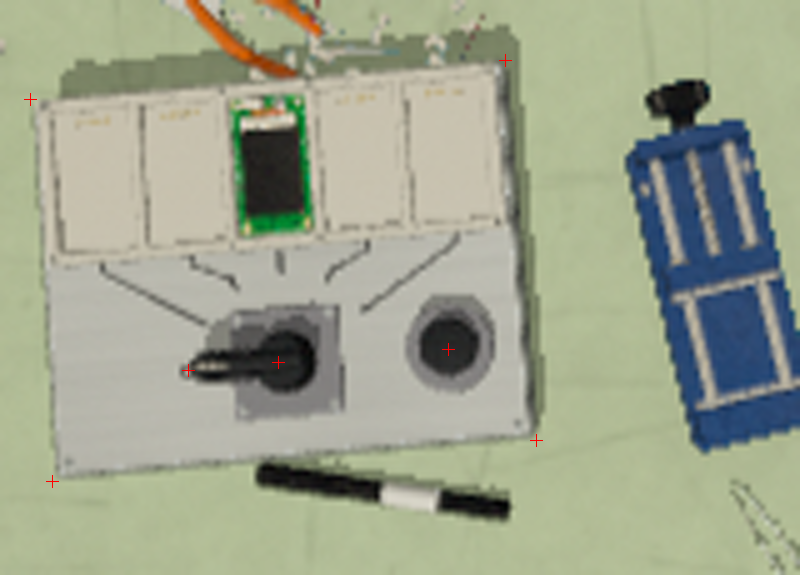

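View pics/c2.png

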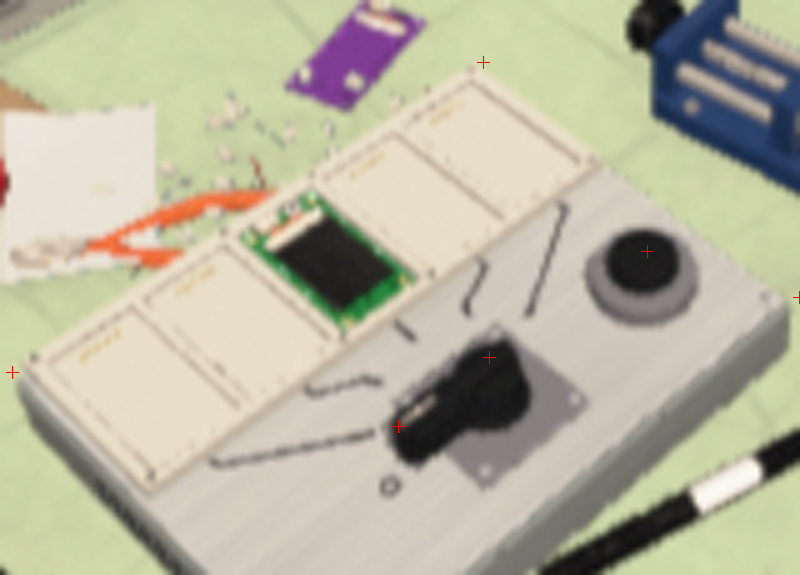

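Both crops show the board in nest 3, so three clicks are needed, and the lever is at rest pointing left. The overlay is a few mm off, so I'll refit to the points I can see.

Run:
```python
from h import *
from scipy.optimize import least_squares
C=[cams.camera(n) for n in("top","scene")]
L=[(0,(289,360),(-.05,0,.046)),(0,(449,346),(-.05,-.085,.064)),(0,(62,473),(-.1,.125,.042)),(0,(531,433),(-.1,-.125,.042)),(0,(187,368),(-.05,.045,.070)),
(1,(492,405),(-.05,0,.046)),(1,(643,262),(-.05,-.085,.064)),(1,(780,302),(-.1,-.125,.042))]
O=[(150,170),(130,195)]
f=lambda p:np.concatenate([proj(C[i],T(p,X))-(np.array(u)/5+O[i]-.5) for i,u,X in L])
r=least_squares(f,[.55,.2,.08],loss="soft_l1"); p=r.x; print(p,np.round(f(p).reshape(-1,2),1))
g=lambda p,i:np.concatenate([proj(C[j],T(p,X))-(np.array(u)/5+O[j]-.5) for j,u,X in L if i==j])
for i in(0,1): print(least_squares(lambda p:g(p,i),p).x)
np.save("pose.npy",p)
for k,v in dict(axis=[-.05,0,.073],nose=[-.05,.045,.073],btn=[-.05,-.085,.064]).items(): print(k,T(p,v))
```

```text
[0.55500651 0.20102206 0.05391435] [[-1.   0.2]
 [-0.7  0.1]
 [-2.5  0.9]
 [ 0.4  1.1]
 [ 0.1 -0.3]
 [-0.6 -1.4]
 [-0.1 -2.1]
 [ 3.1 -0.8]]
[0.55592343 0.19947705 0.05919773]
[0.55132828 0.20615027 0.082895  ]
axis [0.50507916 0.19832765 0.073     ]
nose [0.50265419 0.24326227 0.073     ]
btn [0.50965966 0.11345116 0.064     ]
```

Call:
{"fn": "servo_tool", "kwargs": {
  "targets": [
    [[31, -34, 0], [0, 0, 0]],
    [[63, -67, 0], [0, 0, 0]],
    [[94, -101, 0], [0, 0, 0]],
    [[126, -134, 0], [0, 0, 0]],
    [[157, -168, 0], [0, 0, 0]]
  ],
  "claw": 255,
  "grip_force": 20
}}

```text
time: 1.6
tcp_pos: [0.2891, -0.5002, 0.2268]
tool_rot: [0.0, 0.992, 0.123, 0.0]
ft_force: [1.0, 1.2, -0.3]
width: 0.62
grasp_force: 0.0
```

Call:
{"fn": "servo_tool", "kwargs": {
  "targets": [
    [[31, -34, 0], [0, 0, 0]],
    [[63, -67, 0], [0, 0, 0]],
    [[94, -101, 0], [0, 0, 0]],
    [[126, -134, 0], [0, 0, 0]],
    [[157, -168, 0], [0, 0, 0]]
  ]
}}

```text
time: 2.1
tcp_pos: [0.4004, -0.299, 0.227]
tool_rot: [0.0, 0.992, 0.123, 0.0]
ft_force: [0.5, -0.5, 0.5]
width: 0.19
grasp_force: 0.0
```

Call:
{"fn": "servo_tool", "kwargs": {
  "targets": [
    [[16, -42, 0], [0, 0, 0]],
    [[32, -84, 0], [0, 0, 0]],
    [[48, -126, 0], [0, 0, 0]],
    [[64, -168, 0], [0, 0, 0]],
    [[80, -210, 0], [0, 0, 0]]
  ]
}}

```text
time: 2.6
tcp_pos: [0.4259, -0.0756, 0.2269]
tool_rot: [0.0, 0.992, 0.123, 0.0]
ft_force: [0.7, 0.6, 0.8]
width: 0.009
grasp_force: 0.0
```

Call:
{"fn": "servo_tool", "kwargs": {
  "targets": [
    [[16, -42, 0], [0, 0, 0]],
    [[32, -84, 0], [0, 0, 0]],
    [[48, -126, 0], [0, 0, 0]],
    [[64, -168, 0], [0, 0, 0]],
    [[80, -210, 0], [0, 0, 0]]
  ]
}}

```text
time: 3.1
tcp_pos: [0.4521, 0.1478, 0.2269]
tool_rot: [-0.0, 0.992, 0.123, 0.0]
ft_force: [0.7, -1.6, -0.0]
width: 0.004
grasp_force: 0.0
```

Call:
{"fn": "servo_tool", "kwargs": {
  "targets": [
    [[7, -16, 0], [0, 0, -7]],
    [[13, -32, 0], [0, 0, -14]],
    [[20, -48, 0], [0, 0, -21]],
    [[26, -64, 0], [0, 0, -28]],
    [[33, -81, 0], [0, 0, -34.3]]
  ]
}}

```text
time: 3.6
tcp_pos: [0.4644, 0.2331, 0.2268]
tool_rot: [0.0, 0.911, 0.412, 0.0]
ft_force: [0.4, -0.4, 0.4]
width: 0.002
grasp_force: 0.0
```

Call:
{"fn": "servo_tool", "kwargs": {
  "targets": [
    [[0, 0, 35], [0, 0, 0]],
    [[0, 0, 70], [0, 0, 0]],
    [[0, 0, 105], [0, 0, 0]],
    [[0, 0, 135], [0, 0, 0]],
    [[0, 0, 135], [0, 0, 0]]
  ]
}}

```text
time: 4.1
tcp_pos: [0.4627, 0.2317, 0.0888]
tool_rot: [0.0, 0.912, 0.411, -0.003]
ft_force: [-0.4, -0.1, 1.4]
width: 0.003
grasp_force: 0.0
```

```bash
cat >> h.py <<'E'
def crops(n):
    s=sense(); out=[]
    for k,(x,y) in (("top",(165,195)),("scene",(170,215))):
        c=cams.camera(k); im=cv2.resize(c["pixels"][y:y+80,x:x+110],None,fx=5,fy=5,interpolation=cv2.INTER_CUBIC)[:,:,::-1].copy()
        out.append(im[:,:400] if k=="top" else im[:,:400])
    cv2.imwrite("pics/%s.png"%n,np.hstack(out)); print(s["time"],s["tcp_pos"],s["ft_force"])
E
python3 -c "from h import *; crops('d1')"
```

```text
4.1 [0.46268165 0.23169566 0.08877134] [-0.41793674 -0.11046222  1.36971297]
```

View pics/d1.png

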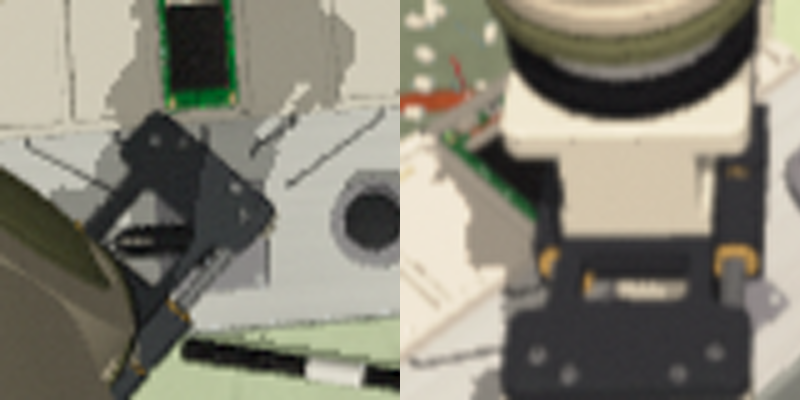

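The gripper hides the lever from both cameras at this height, so I'll lower beside it and push while watching the force.

Call:
{"fn": "servo_tool", "kwargs": {
  "targets": [
    [[0, 0, 10], [0, 0, 0]],
    [[0, 0, 20], [0, 0, 0]],
    [[0, 0, 26], [0, 0, 0]],
    [[0, 0, 26], [0, 0, 0]],
    [[0, 0, 26], [0, 0, 0]]
  ]
}}

```text
time: 4.7
tcp_pos: [0.4642, 0.2325, 0.0656]
tool_rot: [0.0, 0.912, 0.41, -0.0]
ft_force: [-0.2, -0.4, -0.2]
width: 0.007
grasp_force: 0.0
```

Call:
{"fn": "servo_tool", "kwargs": {
  "targets": [
    [[3, 2, 0], [0, 0, 0]],
    [[6, 4, 0], [0, 0, 0]],
    [[8, 5, 0], [0, 0, 0]],
    [[10, 6, 0], [0, 0, 0]],
    [[11, 7, 0], [0, 0, 0]]
  ]
}}

```text
time: 5.2
tcp_pos: [0.4771, 0.2362, 0.0657]
tool_rot: [-0.0, 0.912, 0.41, 0.0]
ft_force: [-0.9, 0.0, -0.7]
width: 0.005
grasp_force: 0.0
```

Call:
{"fn": "servo_tool", "kwargs": {
  "targets": [
    [[1, 1, 0], [0, 0, 0]],
    [[2, 2, 0], [0, 0, 0]],
    [[3, 3, 0], [0, 0, 0]],
    [[4, 4, 0], [0, 0, 0]],
    [[4, 4, 0], [0, 0, 0]]
  ]
}}

```text
time: 5.7
tcp_pos: [0.4822, 0.2368, 0.0656]
tool_rot: [-0.0, 0.912, 0.41, -0.0]
ft_force: [-2.7, 2.7, 1.1]
width: 0.007
grasp_force: 1.5
```

Call:
{"fn": "servo_tool", "kwargs": {
  "targets": [
    [[1, 1, 0], [0, 0, 0]],
    [[2, 2, 0], [0, 0, 0]],
    [[3, 3, 0], [0, 0, 0]],
    [[4, 4, 0], [0, 0, 0]],
    [[4, 4, 0], [0, 0, 0]]
  ]
}}

```text
time: 6.2
tcp_pos: [0.4888, 0.2362, 0.0656]
tool_rot: [0.0, 0.912, 0.41, 0.0]
ft_force: [0.3, -0.7, -0.5]
width: 0.004
grasp_force: 0.0
```

Call:
{"fn": "servo_tool", "kwargs": {
  "targets": [
    [[1, 1, 0], [0, 0, 0]],
    [[2, 2, 0], [0, 0, 0]],
    [[3, 4, 0], [0, 0, 0]],
    [[4, 6, 0], [0, 0, 0]],
    [[4, 6, 0], [0, 0, 0]]
  ]
}}

```text
time: 6.7
tcp_pos: [0.4956, 0.2356, 0.0656]
tool_rot: [0.0, 0.912, 0.41, 0.0]
ft_force: [0.1, -0.6, -0.2]
width: 0.005
grasp_force: 0.0
```

Call:
{"fn": "servo_tool", "kwargs": {
  "targets": [
    [[1, 1, 0], [0, 0, 0]],
    [[3, 2, 0], [0, 0, 0]],
    [[5, 3, 0], [0, 0, 0]],
    [[7, 4, 0], [0, 0, 0]],
    [[7, 4, 0], [0, 0, 0]]
  ]
}}

```text
time: 7.2
tcp_pos: [0.5028, 0.2384, 0.0654]
tool_rot: [-0.0, 0.912, 0.41, -0.0]
ft_force: [-2.1, 0.1, -0.6]
width: 0.005
grasp_force: 0.9
```

Call:
{"fn": "servo_tool", "kwargs": {
  "targets": [
    [[1, 1, 0], [0, 0, 0]],
    [[2, 2, 0], [0, 0, 0]],
    [[3, 3, 0], [0, 0, 0]],
    [[4, 4, 0], [0, 0, 0]],
    [[4, 4, 0], [0, 0, 0]]
  ]
}}

```text
time: 7.7
tcp_pos: [0.5093, 0.2389, 0.0657]
tool_rot: [-0.0, 0.912, 0.41, 0.001]
ft_force: [0.0, 0.3, -0.6]
width: 0.008
grasp_force: 0.2
```

Call:
{"fn": "servo_tool", "kwargs": {
  "targets": [
    [[1, 1, 0], [0, 0, 0]],
    [[2, 2, 0], [0, 0, 0]],
    [[3, 3, 0], [0, 0, 0]],
    [[4, 4, 0], [0, 0, 0]],
    [[4, 4, 0], [0, 0, 0]]
  ]
}}

```text
time: 8.2
tcp_pos: [0.5145, 0.2391, 0.0657]
tool_rot: [-0.0, 0.912, 0.41, 0.0]
ft_force: [-0.5, -0.9, -0.0]
width: 0.004
grasp_force: 0.0
```

Call:
{"fn": "servo_tool", "kwargs": {
  "targets": [
    [[0, 1, 0], [0, 0, 0]],
    [[0, 2, 0], [0, 0, 0]],
    [[0, 3, 0], [0, 0, 0]],
    [[0, 4, 0], [0, 0, 0]],
    [[0, 4, 0], [0, 0, 0]]
  ]
}}

```text
time: 8.7
tcp_pos: [0.5173, 0.2362, 0.0656]
tool_rot: [0.0, 0.912, 0.41, -0.0]
ft_force: [-0.3, -0.7, -0.2]
width: 0.007
grasp_force: 0.0
```

Call:
{"fn": "servo_tool", "kwargs": {
  "targets": [
    [[0, 1, 0], [0, 0, 0]],
    [[0, 2, 0], [0, 0, 0]],
    [[0, 3, 0], [0, 0, 0]],
    [[0, 4, 0], [0, 0, 0]],
    [[0, 4, 0], [0, 0, 0]]
  ]
}}

```text
time: 9.2
tcp_pos: [0.5198, 0.2338, 0.0655]
tool_rot: [-0.0, 0.912, 0.41, -0.0]
ft_force: [-2.8, 2.3, 0.4]
width: 0.002
grasp_force: 1.3
```

Call:
{"fn": "servo_tool", "kwargs": {
  "targets": [
    [[-1, 1, 0], [0, 0, 0]],
    [[-1, 2, 0], [0, 0, 0]],
    [[-1, 3, 0], [0, 0, 0]],
    [[-1, 3, 0], [0, 0, 0]]
  ]
}}

```text
time: 9.6
tcp_pos: [0.5222, 0.2307, 0.0656]
tool_rot: [0.0, 0.912, 0.41, 0.0]
ft_force: [-0.3, 1.9, 0.8]
width: 0.009
grasp_force: 0.7
```

Call:
{"fn": "servo_tool", "kwargs": {
  "targets": [
    [[-1, 1, 0], [0, 0, 0]],
    [[-1, 2, 0], [0, 0, 0]],
    [[-1, 2, 0], [0, 0, 0]]
  ]
}}

```text
time: 9.9
tcp_pos: [0.5228, 0.2281, 0.0656]
tool_rot: [0.0, 0.912, 0.41, -0.0]
ft_force: [0.8, -0.1, -0.0]
width: 0.008
grasp_force: 0.0
```

Call:
{"fn": "servo_tool", "kwargs": {
  "targets": [
    [[0, -6, 0], [0, 0, 0]],
    [[0, -12, 0], [0, 0, 0]],
    [[0, -12, -30], [0, 0, 0]],
    [[0, -12, -65], [0, 0, 0]],
    [[0, -12, -100], [0, 0, 0]]
  ]
}}

```text
time: 10.4
tcp_pos: [0.5125, 0.2373, 0.1664]
tool_rot: [-0.0, 0.912, 0.411, -0.001]
ft_force: [0.8, 1.4, -0.6]
width: 0.006
grasp_force: 0.0
```

Call:
{"fn": "servo_tool", "kwargs": {
  "targets": [
    [[-40, 26, 0], [0, 0, 0]],
    [[-80, 54, 0], [0, 0, 0]],
    [[-120, 80, 0], [0, 0, 0]],
    [[-160, 107, 0], [0, 0, 0]],
    [[-200, 133, 0], [0, 0, 0]]
  ]
}}

```text
time: 10.9
tcp_pos: [0.4797, -0.0022, 0.1657]
tool_rot: [0.0, 0.912, 0.411, 0.0]
ft_force: [1.1, -0.1, 0.9]
width: 0.003
grasp_force: 0.0
```

Call:
{"fn": "servo_tool", "kwargs": {
  "targets": [
    [[-18, 12, 0], [0, 0, 0]],
    [[-37, 34, 0], [0, 0, 0]],
    [[-37, 34, 0], [0, 0, 0]]
  ]
}}

```text
time: 11.2
tcp_pos: [0.481, -0.0546, 0.1656]
tool_rot: [0.001, 0.913, 0.408, -0.0]
ft_force: [-0.2, -0.4, -0.2]
width: 0.004
grasp_force: 0.0
```

```bash
python3 -c "from h import *; crops('d2')"
```

```text
11.2 [ 0.48096938 -0.05456939  0.16555049] [-0.1587064  -0.38736582 -0.18229253]
```

View pics/d2.png

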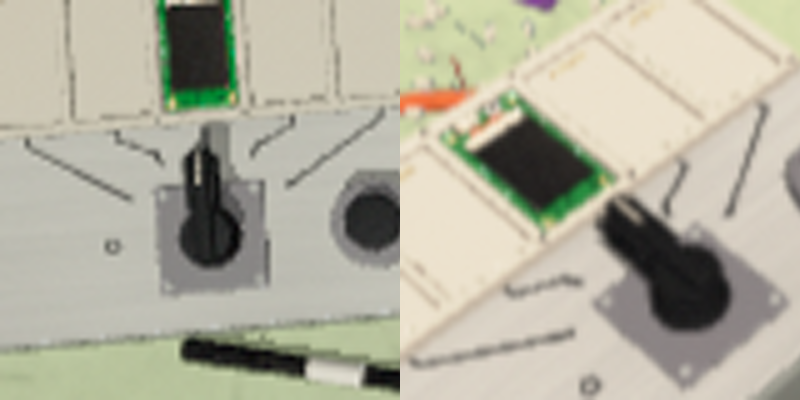

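The lever now points at nest 3: in the top view the hub is at (211,238) and the tip at (202,150), about 88° from rest. The board hasn't shifted. Next is the button.

Call:
{"fn": "servo_tool", "kwargs": {
  "targets": [
    [[36, -23, 0], [0, 0, 0]],
    [[72, -46, 0], [0, 0, 0]],
    [[108, -68, 0], [0, 0, 0]],
    [[145, -91, 0], [0, 0, 0]],
    [[145, -91, 0], [0, 0, 0]]
  ]
}}

```text
time: 11.8
tcp_pos: [0.5095, 0.1263, 0.1659]
tool_rot: [-0.002, 0.91, 0.415, 0.002]
ft_force: [-0.9, 0.2, -0.0]
width: 0.007
grasp_force: 0.0
```

Call:
{"fn": "servo_tool", "kwargs": {
  "targets": [
    [[0, 0, 20], [0, 0, 0]],
    [[0, 0, 40], [0, 0, 0]],
    [[0, 0, 60], [0, 0, 0]],
    [[0, 0, 75], [0, 0, 0]],
    [[0, 0, 75], [0, 0, 0]]
  ]
}}

```text
time: 12.3
tcp_pos: [0.5078, 0.1183, 0.089]
tool_rot: [-0.0, 0.912, 0.411, -0.002]
ft_force: [-0.3, 1.1, -1.5]
width: 0.004
grasp_force: 0.0
```

Call:
{"fn": "servo_tool", "kwargs": {
  "targets": [
    [[-2, 3, 5], [0, 0, 0]],
    [[-2, 3, 10], [0, 0, 0]],
    [[-2, 3, 15], [0, 0, 0]],
    [[-2, 3, 15], [0, 0, 0]]
  ]
}}

```text
time: 12.7
tcp_pos: [0.5102, 0.114, 0.0754]
tool_rot: [-0.0, 0.912, 0.41, -0.0]
ft_force: [-0.3, 0.2, -0.7]
width: 0.007
grasp_force: 0.0
```

Call:
{"fn": "servo_tool", "kwargs": {
  "targets": [
    [[0, 0, 2], [0, 0, 0]],
    [[0, 0, 4], [0, 0, 0]],
    [[0, 0, 6], [0, 0, 0]],
    [[0, 0, 8], [0, 0, 0]],
    [[0, 0, 9], [0, 0, 0]]
  ]
}}

```text
time: 13.2
tcp_pos: [0.5105, 0.1141, 0.0666]
tool_rot: [0.0, 0.912, 0.41, 0.0]
ft_force: [0.2, -0.3, 4.5]
width: 0.001
grasp_force: 2.3
```

Call:
{"fn": "servo_tool", "kwargs": {
  "targets": [
    [[0, 0, 1], [0, 0, 0]],
    [[0, 0, 2], [0, 0, 0]],
    [[0, 0, 2], [0, 0, 0]]
  ]
}}

```text
time: 13.5
tcp_pos: [0.5105, 0.1142, 0.066]
tool_rot: [0.0, 0.912, 0.41, 0.001]
ft_force: [-4.0, -1.4, 23.4]
width: 0.005
grasp_force: 11.8
```

The button has bottomed out, with force up to 23 N at the expected depth. I'll ease off slightly and hold for about 2 s.

Call:
{"fn": "servo_tool", "kwargs": {
  "targets": [
    [[0, 0, -0.6], [0, 0, 0]],
    [[0, 0, -0.6], [0, 0, 0]],
    [[0, 0, -0.6], [0, 0, 0]],
    [[0, 0, -0.6], [0, 0, 0]],
    [[0, 0, -0.6], [0, 0, 0]]
  ]
}}

```text
time: 14.0
tcp_pos: [0.5106, 0.1142, 0.0661]
tool_rot: [0.0, 0.912, 0.41, 0.0]
ft_force: [-2.4, -1.1, 15.7]
width: 0.005
grasp_force: 8.3
```

Call:
{"fn": "servo_tool", "kwargs": {
  "targets": [
    [[0, 0, 0], [0, 0, 0]],
    [[0, 0, 0], [0, 0, 0]],
    [[0, 0, 0], [0, 0, 0]],
    [[0, 0, 0], [0, 0, 0]],
    [[0, 0, 0], [0, 0, 0]]
  ]
}}

```text
time: 14.5
tcp_pos: [0.5105, 0.1141, 0.0661]
tool_rot: [0.0, 0.912, 0.41, 0.0]
ft_force: [-2.1, -0.7, 15.8]
width: 0.008
grasp_force: 8.3
```

Call:
{"fn": "servo_tool", "kwargs": {
  "targets": [
    [[0, 0, 0], [0, 0, 0]],
    [[0, 0, 0], [0, 0, 0]],
    [[0, 0, 0], [0, 0, 0]],
    [[0, 0, 0], [0, 0, 0]],
    [[0, 0, 0], [0, 0, 0]]
  ]
}}

```text
time: 15.0
tcp_pos: [0.5106, 0.1142, 0.0661]
tool_rot: [0.0, 0.912, 0.41, 0.0]
ft_force: [-2.0, -1.0, 15.9]
width: 0.005
grasp_force: 8.3
```

Call:
{"fn": "servo_tool", "kwargs": {
  "targets": [
    [[0, 0, 0], [0, 0, 0]],
    [[0, 0, 0], [0, 0, 0]],
    [[0, 0, 0], [0, 0, 0]],
    [[0, 0, 0], [0, 0, 0]]
  ]
}}

```text
time: 15.4
tcp_pos: [0.5105, 0.1142, 0.0661]
tool_rot: [0.0, 0.912, 0.41, 0.0]
ft_force: [-2.9, -0.4, 16.7]
width: 0.003
grasp_force: 8.3
```

Call:
{"fn": "servo_tool", "kwargs": {
  "targets": [
    [[0, 0, -10], [0, 0, 0]],
    [[0, 0, -30], [0, 0, 0]],
    [[0, 0, -60], [0, 0, 0]],
    [[0, 0, -90], [0, 0, 0]],
    [[0, 0, -100], [0, 0, 0]]
  ]
}}

```text
time: 15.9
tcp_pos: [0.5111, 0.1143, 0.1677]
tool_rot: [0.0, 0.912, 0.41, 0.002]
ft_force: [0.7, 0.4, 0.8]
width: 0.006
grasp_force: 0.0
```

Call:
{"fn": "servo_tool", "kwargs": {
  "targets": [
    [[-36, 23, 0], [0, 0, 0]],
    [[-72, 46, 0], [0, 0, 0]],
    [[-108, 68, 0], [0, 0, 0]],
    [[-145, 91, 0], [0, 0, 0]],
    [[-145, 91, 0], [0, 0, 0]]
  ]
}}

```text
time: 16.4
tcp_pos: [0.48, -0.0609, 0.1644]
tool_rot: [0.001, 0.914, 0.406, -0.002]
ft_force: [0.6, 0.5, -0.4]
width: 0.005
grasp_force: 0.0
```

```bash
python3 -c "from h import *; crops('d3')"
```

```text
16.4 [ 0.48000194 -0.06090304  0.16437541] [ 0.6372989   0.51809782 -0.42425283]
```

View pics/d3.png

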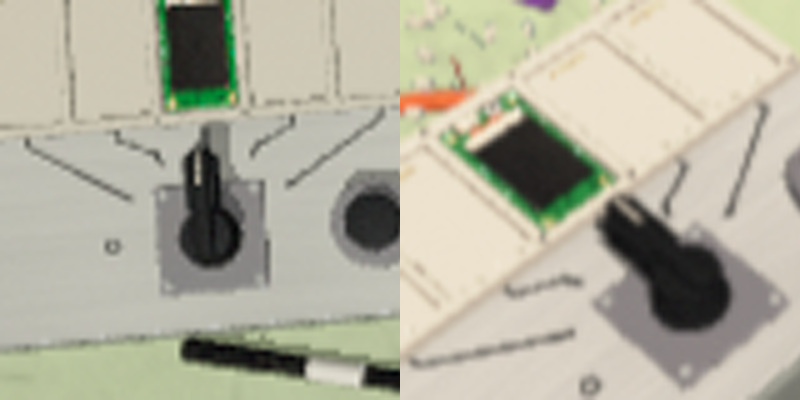

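The lever still points at nest 3, with its tip at (202,150). The board and marker haven't moved, and the button at (373,221) is released. I'm handing the job in.

```bash
python3 -c "from station import env; print(env.finish_job())"
```

```text
the job is handed in; nothing more can be done
None
```

I pushed the selector three clicks to nest 3, which holds the board, then pressed the test button fully down for about 2 s and let it up. The job is handed in, but no verdict came back.

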